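Turn the spice carousel until the red-capped jar is at the front

ROBOT

A 6-joint arm with a two-finger parallel gripper is mounted at the origin on a cart in front of the work surface, level with it; the furniture and walls round the work are solid. World frame = base frame: x ahead of the robot, y to its left, z up, the work surface at z = 0. Lengths are in m, angles in rad, forces in N, time in s.
With the tool pointing down it reaches from about 0.425 to 0.95 m from the base axis. Payload 3.5 kg.
Tool frame: the origin (TCP) lies at the very end of the fingers, on their centre line; the grasp point (between the pads) lies 19 mm behind it (ctrl.grip_point_offset is the distance from the TCP to the grasp point, in m); z points along the fingers, y is the line along which they close (so a half turn about z gives the same grasp; the last joint's range is limited). The gripper opens to 85 mm and grips with 20 to 120 N. Pads are 22 mm wide; open, the fingers measure 114 mm over their backs; the gripper's body (76 mm by 85 mm) begins 54 mm behind the grasp point. The pads swing forward as they close: fully open they stand 13 mm farther back than shut.
Start: joints at [-1.315, 0.286, 1.577, -0, 1.279, -0.15], TCP at [0.266, -0.62, 0.231] pointing down, gripper open.
Joint ranges: [-2.77, 2.77], [-0.9, 2.22], [0.21, 2.48], [-1.53, 4.67], [0.24, 2.81], [-2.84, 2.84]. Speed limits (rad/s): [2.79, 2.79, 3.14, 3.14, 3.14, 3.14].

INTERFACE

Orientations are given as a unit quaternion [x, y, z, w].
In Python, from plant import ctrl gives the robot as it stands. The module is installed in compiled form; this text tells all that it offers.
- The arm moves only by the shell command python3 -m pendant 'ROWS' [OPENING] [FORCE]. ROWS is JSON, a list of rows, each an object of numbers: "dx", "dy", "dz": the shift along the tool's x, y, z in cm; "twist": the turn about the tool's z in degrees. A call has 1 to 10 rows; each row is the pose to reach, as a shift and turn from the pose commanded when the call began, along the tool's axes at that moment; what a row does not reach only later rows make up. A row lasts 1/8 s, in which the tool goes at most 62.5 mm and 10.7 degrees, less where a joint would pass 70% of its speed; a pose out of reach is approached as far as the arm can. A call with a gripper value outside its range is refused whole. OPENING is the opening in per cent of the stroke, from 0 (shut) to 100 (fully open), set as the call begins (- or left out, the last holds). The fingers move at their own pace and stop on an object; FORCE is the grip in N (left out, the last holds). Time passes only in rows, so rows that repeat a pose let the fingers close. It gives the time, the measured TCP pose, the force, the opening and the grip force at its end, in the units of the state.
- ctrl.get_state(): the state, without advancing time (a new reading comes with each control period).
- ctrl.read_camera(name): name is "side" or "top" or "wrist"; returns a dict with "img" (420x560x3 uint8, red, green, blue), "depth" (420x560 float32, m along the optical axis (not along the pixel's ray), 0 where there is no reading), "camera_matrix" (3x3 intrinsics, pixels), "distortion" ([k1, k2, p1, p2, k3] as OpenCV has them; the pictures are not rectified), "xyz" and "rotation" of the camera in the world; the wrist camera has in their place "tool_from_camera" (4x4, takes a point from camera to tool coordinates, whose origin is the TCP and whose axes are the flange's). Camera axes: x right, y up, looking along -z (the intrinsics and any distortion apply to the point x, -y, -z); pixel columns grow to the right and rows downward; lengths in m; the calibration is good to about 2 mm. A picture is of the moment at which its call begins: read the wrist's pose just before it.
- ctrl.sign_off(): hands the job in; it is judged then, once.
The state is a dict: "time": time; "qpos": joint angles; "dq": joint speeds; "joint_efforts": joint torques, N m; "eef_pos": TCP position; "tcp_rot": TCP orientation; "contact_force": force on the tool from outside, world axes, zero at the start; "wrist_torque": the same for the moment, N m; "opening": opening from 0.0 (shut) to 1.0 (fully open); "finger_force": force on a finger pad.
Only numpy, scipy, OpenCV 4.12 (cv2) and the standard library are available. Lean on these libraries where they do the work, as an engineer would, in place of code of your own. Each camera call takes 0.05 s, during which the arm holds its last target. There are 200 camera calls.

TASK

Turn the spice carousel, gently and not fast, by pushing the pegs on its rim with a fingertip, until the jar with the red cap stands at the front, right in line with the white pointer on the foot. Do not pinch or grip the pegs, do not touch or lift any of the jars, leave the other things on the worktop alone, and finish clear of the carousel with everything at rest.

Things in the scene. Friction and masses are not known exactly. Their poses are not given: they have to be found in the camera images.
- carousel_base: Fixed dark metal foot of the spice carousel, 170 mm diameter, 20 mm high; origin at the centre of its underside. A flat white pointer (22 mm wide, 8 mm high, diamond-shaped tip) lies on the worktop and sticks out from under the tray along the foot's own -x axis to 153 mm from the centre: it marks the front.
- carousel_top: Round light-wood tray, 250 mm diameter, 16 mm thick; origin at the centre of its underside, 22 mm above the worktop. Turns either way, without stops in use, about the upright axis through its origin (z up); friction about 0.1 N m; stays where it is left. Jars stand 45 mm from the axis, at 0 (the red one, tray's own +x), 90, 180 and 270 degrees.
- peg0 (a point): Centre of the top of one of four like upright dark-wood finger pegs on the tray's rim: 14 mm diameter, 50 mm tall above the tray's top, tops 88 mm above the worktop, 118 mm from the axis. They stand between the jars, at 45 (this one), 135, 225 and 315 degrees in the tray's own frame.
- red_jar: Spice jar with a red cap, 39 mm diameter, 91 mm tall, standing loose on the tray 45 mm from its axis; origin at the centre of its underside, z up.
- green_jar: Spice jar with a bright green cap, 39 mm diameter, 83 mm tall, standing loose on the tray 45 mm from its axis; origin at the centre of its underside, z up.
- darkgreen_jar: Spice jar with a dark green cap, 39 mm diameter, 91 mm tall, standing loose on the tray 45 mm from its axis; origin at the centre of its underside, z up.
- navy_jar: Spice jar with a dark navy cap, 41 mm diameter, 100 mm tall, standing loose on the tray 45 mm from its axis; origin at the centre of its underside, z up.
- salt: Bystander: glass salt shaker, 44 mm diameter, 90 mm tall, loose on the worktop; origin at the centre of its underside.
- pepper: Bystander: brown wooden pepper mill, 58 mm diameter, 150 mm tall, loose on the worktop; origin at the centre of its underside.
- tin: Bystander: small green tin, 75 mm diameter, 58 mm tall, loose on the worktop; origin at the centre of its underside.
There are look-alikes about, which are no part of the job. There is more than one size of the red_jar; the one meant has the size given above.

How it is judged:
By the outcome, as a careful person would: the job done as asked, in the order asked, and still so for the second after the job is handed in, with the robot touching nothing.
It also fails if it takes over 64 s, if anything falls off the work surface, if the arm or the gripper's body presses on something with over 40 N, if the wrist force passes 120 N, or if a joint passes its speed limit or range.

## Working session

There is one attempt and no reset: what is moved stays moved. The work goes in short steps, Python scripts to look and compute and a shell command to move; the robot and the scene stay as the last step left them, time stands still between calls to the robot, and variables do not carry over. Pictures are saved under pics/ and viewed, at most 10 in all, crops included, and the job is handed in when it is done.

```bash
mkdir -p pics; cat > h.py <<'E'
import numpy as np,cv2
from plant import ctrl
from scipy.spatial.transform import Rotation as R
def cam(n):
    s=ctrl.get_state(); c=ctrl.read_camera(n)
    if n=='wrist':
        T=np.eye(4);T[:3,:3]=R.from_quat(s['tcp_rot']).as_matrix();T[:3,3]=s['eef_pos'];T=T@np.array(c['tool_from_camera'])
    else:
        T=np.eye(4);r=np.array(c['rotation']);T[:3,:3]=r if r.shape==(3,3) else R.from_quat(r).as_matrix();T[:3,3]=c['xyz']
    c['T']=T;return c
def cloud(c):
    h,w=c['depth'].shape
    uv=np.stack(np.meshgrid(np.arange(w),np.arange(h)),-1).reshape(-1,1,2).astype(float)
    n=cv2.undistortPoints(uv,np.array(c['camera_matrix']),np.array(c['distortion'])).reshape(-1,2)
    d=c['depth'].reshape(-1,1)
    p=np.hstack([n[:,:1]*d,-n[:,1:]*d,-d])
    P=p@c['T'][:3,:3].T+c['T'][:3,3]; P[d[:,0]==0]=np.nan
    return P.reshape(h,w,3)
def save(c,f,crop=None,s=1):
    i=c['img'][:,:,::-1]
    if crop: i=i[crop[1]:crop[3],crop[0]:crop[2]]
    cv2.imwrite('pics/'+f,cv2.resize(i,None,fx=s,fy=s,interpolation=cv2.INTER_CUBIC))
E
python3 - <<'E'
from h import *
for n in('top','side'):
    c=cam(n);save(c,n+'.png');np.savez(n+'.npz',P=cloud(c),img=c['img']);print(n,c['T'].round(3).tolist())
print(ctrl.get_state())
E
```

```text
top [[-0.019, 0.997, -0.076, 0.395], [-1.0, -0.019, -0.001, 0.302], [-0.003, 0.076, 0.997, 1.222], [0.0, 0.0, 0.0, 1.0]]
side [[0.989, 0.051, -0.142, 0.331], [-0.151, 0.412, -0.899, -0.546], [0.013, 0.91, 0.414, 0.473], [0.0, 0.0, 0.0, 1.0]]
{'time': 0.1, 'qpos': array([-1.31501403e+00,  2.87125137e-01,  1.57803643e+00,  1.57475166e-05,
        1.27859174e+00, -1.50000811e-01]), 'dq': array([-0.0007512 , -0.00129557, -0.00371748, -0.00070791,  0.00103402,
        0.00076386]), 'joint_efforts': array([ 1.05094234e-03, -4.07292473e+01, -2.93698204e+01, -1.61212361e-04,
        3.39420978e-03,  8.44096888e-06]), 'eef_pos': array([ 0.26632675, -0.61959204,  0.23005029]), 'tcp_rot': array([ 9.79487906e-01,  2.01500063e-01, -4.95857399e-05, -1.07921635e-03]), 'contact_force': array([-0.05103847, -0.25807099,  0.5756986 ]), 'wrist_torque': array([-0.0131738 , -0.02113357,  0.00346293]), 'finger_force': 0.0, 'opening': 1.001084659722551}
```

View pics/top.png

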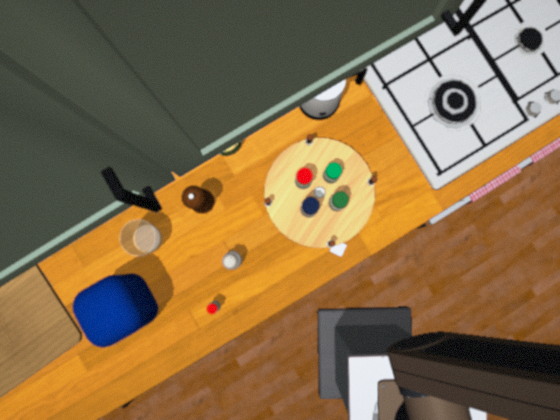

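View pics/side.png

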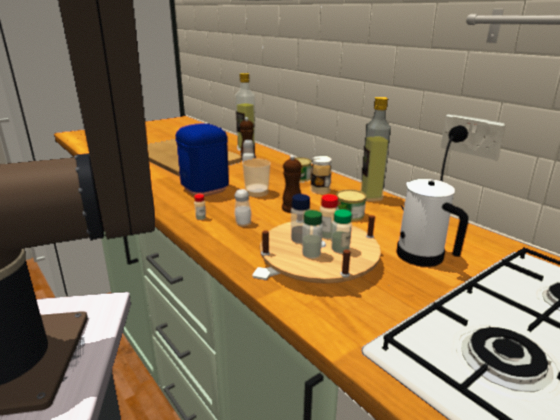

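The top view shows the carousel centred near (320,192) and the pointer tip at (338,250). The pegs are at about (310,140), (373,180), (332,243) and (268,202). There are two candidates for the red jar: the red cap on the tray at (304,177), and a smaller red-capped jar loose on the worktop at (212,308). I choose the one on the tray, and check it in a crop.

```bash
python3 - <<'E'
from h import *
d=np.load('top.npz');P=d['P'];img=d['img'].astype(int)
x,y,z=P[...,0],P[...,1],P[...,2]
V,U=np.mgrid[:420,:560]
roi=(abs(U-320)<65)&(abs(V-192)<65)
m=roi&(abs(z-.038)<.007)
from scipy.optimize import least_squares
pts=np.stack([x[m],y[m]],1)
hull=cv2.convexHull(pts.astype(np.float32))[:,0]
f=least_squares(lambda q:np.hypot(hull[:,0]-q[0],hull[:,1]-q[1])-q[2],[pts[:,0].mean(),pts[:,1].mean(),.125],loss='soft_l1',f_scale=.003)
c=f.x;print('centre',c.round(4), m.sum())
hsv=cv2.cvtColor(d['img'],cv2.COLOR_RGB2HSV)
r=roi&((hsv[...,0]<5)|(hsv[...,0]>174))&(hsv[...,1]>180)&(hsv[...,2]>100)
for nm,mm in (('red',r&(z>.06)),):
    p=np.nanmedian(P[mm],0);print(nm,p,np.degrees(np.arctan2(p[1]-c[1],p[0]-c[0])),np.hypot(*(p[:2]-c[:2])), mm.sum())
rr=np.hypot(x-c[0],y-c[1]);a=np.degrees(np.arctan2(y-c[1],x-c[0]))
m=roi&(rr>.1)&(rr<.135)&(z>.07)&(z<.11)
n,l=cv2.connectedComponents(m.astype(np.uint8))
for k in range(1,n):
    p=P[l==k].mean(0);print('peg',p.round(4),a[l==k].mean().round(1),(l==k).sum())
w=(hsv[...,1]<60)&(hsv[...,2]>170)&(rr<.17)&(rr>.125)&roi
print('ptr',P[w].mean(0),w.sum(),np.degrees(np.arctan2(y[w].mean()-c[1],x[w].mean()-c[0])),rr[w].max())
for nm,(u,v) in dict(smallred=(212,308),salt=(232,260),pepper=(196,198),cab=(205,150),cab2=(430,20),kettle=(322,95),board=(232,145),glas=(146,236)).items():print(nm,P[v,u].round(3))
s=cam('side');save(s,'crop.png',(170,150,450,310),2.5)
E
```

```text
centre [0.524  0.2194 0.1241] 7825
red [0.54857584 0.25657823 0.13160328] 56.54988888474641 0.04450746129861977 197
peg [0.6387 0.2401 0.0872] 10.2 42
peg [0.5451 0.1057 0.0883] -79.5 41
peg [0.5018 0.3343 0.0878] 101.0 37
peg [0.4077 0.1978 0.0883] -169.5 36
ptr [0.39559423 0.17733385 0.01094033] 132 -161.84948681143266 0.14996353371503884
smallred [0.273 0.46  0.063]
salt [0.377 0.412 0.094]
pepper [0.506 0.481 0.137]
cab [0.523 0.398 0.564]
cab2 [0.693 0.103 0.561]
kettle [0.71  0.217 0.164]
board [0.537 0.368 0.524]
glas [0.433 0.617 0.013]
```

View pics/crop.png

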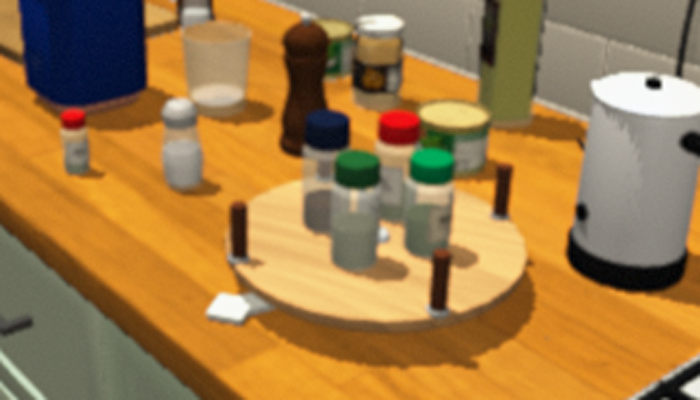

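The crop confirms it. The tall red-capped jar is on the tray, beside navy, dark green and bright green. The small one, at crop (75,140), is the look-alike on the worktop. I'll push the peg at about 100.5° counter-clockwise by about 142.6° with the closed fingertips, staying on the near side.

```bash
cat >> h.py <<'E'
def rows(wps):
    """wps: (x,y,z,theta deg) world -> dx,dy,dz cm, twist in the present tool axes"""
    s=ctrl.get_state();M=R.from_quat(s['tcp_rot']).as_matrix();th=np.degrees(np.arctan2(M[1,0],M[0,0]))
    for w in wps:
        print((M.T@(np.array(w[:3])-s['eef_pos'])*100).round(1),'twist',round(th-w[3],1))
E
python3 - <<'E'
from h import *
rows([(.45,-.08,.23,11),(.42,.12,.14,11)])
E
```

```text
[ 38.2 -42.3   0.1] twist 12.2
[ 43.3 -61.9   9.1] twist 12.2
```

```bash
python3 -m pendant '[{"dx":2,"dy":-2},{"dx":5,"dy":-6,"twist":2},{"dx":8.5,"dy":-9.5,"twist":4},{"dx":12,"dy":-13.5,"twist":6},{"dx":15.5,"dy":-17.5,"twist":8},{"dx":19,"dy":-21,"twist":10},{"dx":23,"dy":-25,"twist":12},{"dx":26,"dy":-29,"twist":12},{"dx":30,"dy":-33,"twist":12},{"dx":33,"dy":-37,"twist":12}]' 0 20
python3 -m pendant '[{"dx":3.2,"dy":-4.2},{"dx":4,"dy":-5.5},{"dx":4,"dy":-5.5}]'
python3 - <<'E'
from h import *
c=cam('wrist');save(c,'w1.png');print(c['T'].round(3).tolist(),ctrl.get_state()['opening'])
np.savez('w1.npz',P=cloud(c),img=c['img'])
rows([(.42,.12,.14,11),(.40,.24,.14,11),(.44,.36,.14,11),(.532,.341,.14,11)])
E
```

```text
[[0.395, 0.876, 0.276, 0.338], [-0.919, 0.377, 0.116, -0.59], [-0.002, -0.3, 0.954, 0.372], [0.0, 0.0, 0.0, 1.0]] 1.0047203799682534
[ 43.3 -61.9   9.1] twist 12.3
[ 46.2 -73.7   9.2] twist 12.3
[ 54.6 -83.2   9.2] twist 12.3
[ 62.3 -77.8   9.2] twist 12.3$[0]: bad value
$[0]: bad value
```

View pics/w1.png

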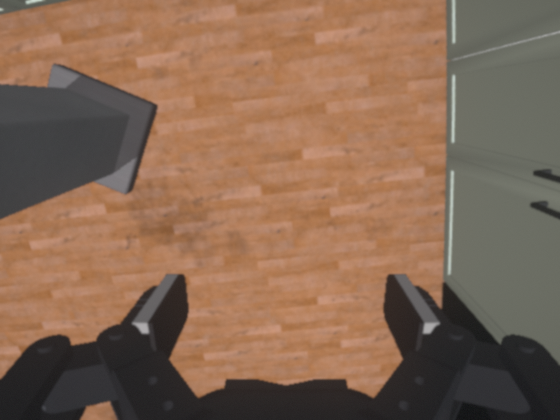

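The wrist view shows only floor and cabinet fronts, and the gripper is still open. The move was refused because the rows lacked keys, so I'll give all four in each row.

```bash
python3 -m pendant '[{"dx":2,"dy":-2,"dz":0,"twist":0},{"dx":5,"dy":-6,"dz":0,"twist":2},{"dx":8.5,"dy":-9.5,"dz":0,"twist":4},{"dx":12,"dy":-13.5,"dz":0,"twist":6},{"dx":15.5,"dy":-17.5,"dz":0,"twist":8},{"dx":19,"dy":-21,"dz":0,"twist":10},{"dx":23,"dy":-25,"dz":0,"twist":12},{"dx":26,"dy":-29,"dz":0,"twist":12},{"dx":30,"dy":-33,"dz":0,"twist":12},{"dx":33,"dy":-37,"dz":0,"twist":12}]' 0 20
python3 -m pendant '[{"dx":3.9,"dy":-4.8,"dz":0,"twist":0},{"dx":6,"dy":-6,"dz":0,"twist":0},{"dx":6,"dy":-6,"dz":0,"twist":0}]'
python3 - <<'E'
from h import *
c=cam('wrist');save(c,'w2.png');s=ctrl.get_state();print(s['opening'],s['contact_force'])
np.savez('w2.npz',P=cloud(c),img=c['img'])
rows([(.42,.12,.14,11),(.40,.24,.14,11),(.44,.36,.14,11),(.532,.341,.14,11)])
E
```

```text
time: 1.45
eef_pos: [0.424, -0.1481, 0.2314]
tcp_rot: [0.995, 0.098, 0.0, 0.0]
contact_force: [-0.3, 0.3, -0.3]
opening: -0.001
finger_force: 0.0
time: 1.82
eef_pos: [0.4712, -0.0781, 0.2312]
tcp_rot: [0.995, 0.1, -0.0, -0.0]
contact_force: [-0.8, -1.0, -0.0]
opening: -0.001
finger_force: 0.0
0.00042070621373051215 [-0.08342539 -0.27569025  0.16181564]
[ -1.  -20.5   9.1] twist 0.3
[ -0.6 -32.7   9.1] twist 0.3
[  5.6 -43.6   9.1] twist 0.3
[ 14.3 -40.    9.1] twist 0.3
```

View pics/w2.png

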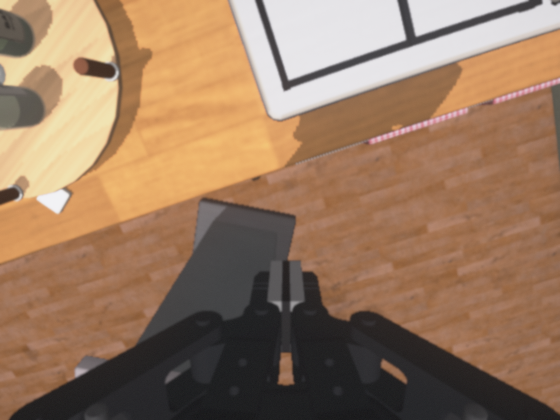

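The wrist view shows shut fingers, the pointer's diamond at (57,200), the front peg at (10,193) and the right-hand peg at (97,68). Next I skirt around the front to the far-left peg.

```bash
python3 -m pendant '[{"dx":0,"dy":-3,"dz":1,"twist":0},{"dx":0,"dy":-8,"dz":4,"twist":0},{"dx":0,"dy":-13,"dz":7,"twist":0},{"dx":0,"dy":-18,"dz":9,"twist":0},{"dx":0,"dy":-23,"dz":9,"twist":0},{"dx":0,"dy":-28,"dz":9,"twist":0},{"dx":0,"dy":-33,"dz":9,"twist":0},{"dx":2,"dy":-38,"dz":9,"twist":0},{"dx":5.5,"dy":-42,"dz":9,"twist":0},{"dx":5.5,"dy":-42,"dz":9,"twist":0}]'
python3 - <<'E'
from h import *
c=cam('wrist');P=cloud(c);np.savez('w3.npz',P=P,img=c['img'])
x,y,z=P[...,0],P[...,1],P[...,2];C=(.524,.2194)
rr=np.hypot(x-C[0],y-C[1]);a=np.degrees(np.arctan2(y-C[1],x-C[0]))
m=(rr>.1)&(rr<.135)&(z>.08)&(z<.095)
n,l=cv2.connectedComponents(m.astype(np.uint8))
for k in range(1,n):
    if (l==k).sum()>30:
        p=P[l==k].mean(0);print('peg',p.round(4),a[l==k].mean().round(1),np.hypot(*(p[:2]-C)).round(4),(l==k).sum())
rows([(.54,.343,.14,11),(.532,.341,.068,11)])
E
```

```text
time: 3.12
eef_pos: [0.4443, 0.3443, 0.1409]
tcp_rot: [0.995, 0.098, -0.0, 0.0]
contact_force: [0.4, -0.0, 0.0]
opening: 0.002
finger_force: 0.0
peg [0.5053 0.3367 0.0869] 99.1 0.1188 456
peg [0.4117 0.2012 0.0857] -170.8 0.1138 373
[9.5 1.9 0.1] twist 0.3
[8.7 1.9 7.3] twist 0.3
```

```bash
python3 -m pendant '[{"dx":2,"dy":0.5,"dz":0,"twist":0},{"dx":6,"dy":1.2,"dz":0,"twist":0},{"dx":9.6,"dy":1.8,"dz":0,"twist":0},{"dx":9.6,"dy":1.8,"dz":2,"twist":0},{"dx":9.6,"dy":1.8,"dz":5,"twist":0},{"dx":9.6,"dy":1.8,"dz":7.2,"twist":0},{"dx":9.6,"dy":1.8,"dz":7.2,"twist":0},{"dx":9.6,"dy":1.8,"dz":7.2,"twist":0}]'
python3 - <<'E'
from h import *
c=cam('wrist');save(c,'w4.png')
C=np.array([.5255,.22])
def wp(phi,back): 
    f=np.radians(phi); return (*(C+.118*np.array([np.cos(f),np.sin(f)])+back*np.array([np.sin(f),-np.cos(f)])),.069,phi-90)
rows([wp(101,.018)]+[wp(101+k,.018) for k in range(2,32,2)])
E
```

```text
time: 4.18
eef_pos: [0.5406, 0.3444, 0.0701]
tcp_rot: [0.995, 0.098, 0.0, -0.0]
contact_force: [0.4, 0.3, 0.5]
opening: -0.004
finger_force: 0.0
[-2.1  0.1  0.2] twist 0.3
[-2.5  0.1  0.2] twist -1.7
[-2.9  0.   0.2] twist -3.7
[-3.4  0.   0.2] twist -5.7
[-3.8 -0.   0.2] twist -7.7
[-4.2 -0.   0.2] twist -9.7
[-4.6  0.   0.2] twist -11.7
[-5.   0.   0.2] twist -13.7
[-5.4  0.1  0.2] twist -15.7
[-5.8  0.1  0.2] twist -17.7
[-6.3  0.2  0.2] twist -19.7
[-6.7  0.3  0.2] twist -21.7
[-7.1  0.4  0.2] twist -23.7
[-7.5  0.5  0.2] twist -25.7
[-7.9  0.6  0.2] twist -27.7
[-8.3  0.8  0.2] twist -29.7
```

View pics/w4.png

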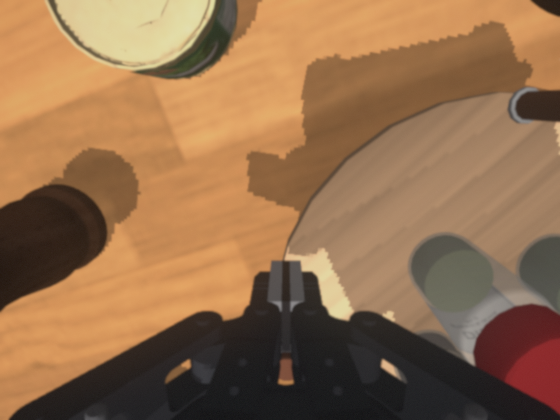

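```bash
python3 -m pendant '[{"dx":-0.5,"dy":0.1,"dz":0,"twist":0},{"dx":-1,"dy":0.1,"dz":0,"twist":0},{"dx":-1.4,"dy":0.1,"dz":0,"twist":0},{"dx":-1.7,"dy":0.1,"dz":0,"twist":0},{"dx":-2.1,"dy":0.1,"dz":0,"twist":0},{"dx":-2.5,"dy":0.1,"dz":0,"twist":-2},{"dx":-2.9,"dy":0,"dz":0,"twist":-4},{"dx":-3.4,"dy":0,"dz":0,"twist":-6},{"dx":-3.8,"dy":0,"dz":0,"twist":-8},{"dx":-4.2,"dy":0,"dz":0,"twist":-10}]'
python3 -m pendant '[{"dx":-0.4,"dy":-0.1,"dz":0,"twist":-2},{"dx":-0.8,"dy":-0.1,"dz":0,"twist":-4},{"dx":-1.2,"dy":-0.1,"dz":0,"twist":-6},{"dx":-1.7,"dy":-0.1,"dz":0,"twist":-8},{"dx":-2.1,"dy":-0.1,"dz":0,"twist":-10},{"dx":-2.5,"dy":-0.1,"dz":0,"twist":-12},{"dx":-2.9,"dy":-0.1,"dz":0,"twist":-14},{"dx":-3.3,"dy":0,"dz":0,"twist":-16},{"dx":-3.7,"dy":0,"dz":0,"twist":-18},{"dx":-4.1,"dy":0.1,"dz":0,"twist":-20}]'
cat >> h.py <<'E'
def report():
    c=cam('top');P=cloud(c);x,y,z=P[...,0],P[...,1],P[...,2];C=np.array([.5255,.22])
    hsv=cv2.cvtColor(c['img'],cv2.COLOR_RGB2HSV)
    rr=np.hypot(x-C[0],y-C[1])
    H,S,V=hsv[...,0],hsv[...,1],hsv[...,2]
    m=((H<5)|(H>174))&(S>180)&(V>100)&(rr<.08)&(z>.06)
    p=np.median(P[m],0) if m.any() else C*0
    print('red',p.round(4),m.sum(),np.degrees(np.arctan2(p[1]-C[1],p[0]-C[0])).round(1))
    for q in range(4): pass
    m=(rr>.105)&(rr<.13)&(z>.078)&(z<.096)
    n,l=cv2.connectedComponents(m.astype(np.uint8))
    for k in range(1,n):
        if (l==k).sum()>20:
            p=P[l==k].mean(0);print('peg',p.round(3),np.degrees(np.arctan2(p[1]-C[1],p[0]-C[0])).round(1),(l==k).sum())
    s=ctrl.get_state();M=R.from_quat(s['tcp_rot']).as_matrix();print('tool',s['eef_pos'].round(4),np.degrees(np.arctan2(M[1,0],M[0,0])).round(1),s['contact_force'].round(1))
    return c
E
python3 -c "
from h import *
save(report(),'t2.png')
C=np.array([.5255,.22])
def wp(phi,back): 
    f=np.radians(phi); return (*(C+.118*np.array([np.cos(f),np.sin(f)])+back*np.array([np.sin(f),-np.cos(f)])),.069,phi-90)
rows([wp(131+k,.018) for k in (0,10,20)])"
```

```text
time: 5.48
eef_pos: [0.499, 0.3363, 0.0695]
tcp_rot: [0.983, 0.186, 0.0, -0.0]
contact_force: [0.6, 0.2, 0.1]
opening: -0.001
finger_force: 0.5
time: 6.72
eef_pos: [0.4611, 0.3203, 0.0693]
tcp_rot: [0.936, 0.353, -0.0, -0.0]
contact_force: [0.4, 1.1, -0.1]
opening: -0.001
finger_force: 0.5
red [0.5298 0.2593 0.1311] 107 83.8
peg [0.612 0.297 0.089] 41.7 37
peg [0.602 0.132 0.089] -48.8 38
peg [0.435 0.141 0.09 ] -138.9 37
tool [0.4605 0.3199 0.0691] 41.4 [0.5 0.  0.3]
[0.1 0.  0. ] twist 0.4
[-1.9 -0.1  0. ] twist -9.6
[-4.   0.1  0. ] twist -19.6
```

View pics/t2.png

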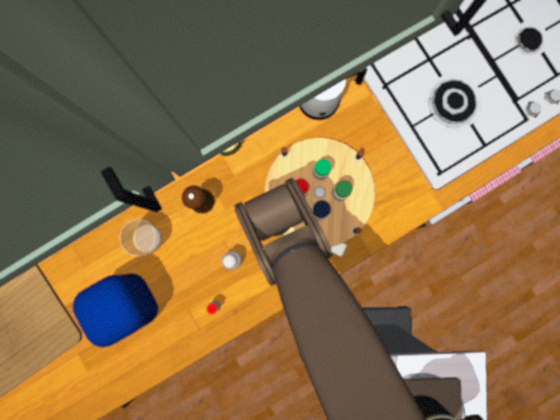

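The top view shows the tray has turned about 31° and all four jars are standing. The red cap is at (303,185), partly hidden by the wrist. I continue in the same arc.

```bash
for i in 1 2 3; do python3 -m pendant '[{"dx":-0.4,"dy":-0.1,"dz":0,"twist":-2},{"dx":-0.8,"dy":-0.1,"dz":0,"twist":-4},{"dx":-1.2,"dy":-0.1,"dz":0,"twist":-6},{"dx":-1.7,"dy":-0.1,"dz":0,"twist":-8},{"dx":-2.1,"dy":-0.1,"dz":0,"twist":-10},{"dx":-2.5,"dy":-0.1,"dz":0,"twist":-12},{"dx":-2.9,"dy":-0.1,"dz":0,"twist":-14},{"dx":-3.3,"dy":0,"dz":0,"twist":-16},{"dx":-3.7,"dy":0,"dz":0,"twist":-18},{"dx":-4.1,"dy":0.1,"dz":0,"twist":-20}]' | grep -E 'eef|contact'; done
python3 -c "
from h import *
report()
C=np.array([.5255,.22])
def wp(phi,back): 
    f=np.radians(phi); return (*(C+.118*np.array([np.cos(f),np.sin(f)])+back*np.array([np.sin(f),-np.cos(f)])),.069,phi-90)
rows([wp(191+k,.018) for k in (0,4,8,12,16,20,30,40)])"
```

```text
eef_pos: [0.4311, 0.2924, 0.0694]
contact_force: [0.1, 0.7, -0.9]
eef_pos: [0.4121, 0.256, 0.0693]
contact_force: [-0.5, 1.5, -0.2]
eef_pos: [0.4067, 0.2153, 0.0693]
contact_force: [0.6, 0.6, 0.5]
red [0.4875 0.2453 0.1316] 195 146.4
peg [0.639 0.242 0.089] 10.9 37
peg [0.547 0.106 0.089] -79.2 38
peg [0.5   0.334 0.09 ] 102.5 29
tool [0.4067 0.2149 0.0692] 101.4 [ 0.2 -0.3 -0.4]
[ 0. -0.  0.] twist 0.4
[-0.8 -0.1  0. ] twist -3.6
[-1.6 -0.2  0. ] twist -7.6
[-2.5 -0.2  0. ] twist -11.6
[-3.3 -0.1  0. ] twist -15.6
[-4.1  0.   0. ] twist -19.6
[-6.1  0.6  0. ] twist -29.6
[-8.   1.5  0. ] twist -39.6
```

```bash
for i in 1 2; do python3 -m pendant '[{"dx":-0.4,"dy":-0.1,"dz":0,"twist":-2},{"dx":-0.8,"dy":-0.1,"dz":0,"twist":-4},{"dx":-1.2,"dy":-0.1,"dz":0,"twist":-6},{"dx":-1.7,"dy":-0.1,"dz":0,"twist":-8},{"dx":-2.1,"dy":-0.1,"dz":0,"twist":-10},{"dx":-2.5,"dy":-0.1,"dz":0,"twist":-12},{"dx":-2.9,"dy":-0.1,"dz":0,"twist":-14},{"dx":-3.3,"dy":-0.1,"dz":0,"twist":-16},{"dx":-3.7,"dy":0,"dz":0,"twist":-18},{"dx":-4.1,"dy":0,"dz":0,"twist":-20}]' | grep -E 'eef|contact'; done
python3 -m pendant '[{"dx":-0.3,"dy":-0.1,"dz":0,"twist":-1.5},{"dx":-0.6,"dy":-0.1,"dz":0,"twist":-3},{"dx":-0.8,"dy":-0.1,"dz":0,"twist":-4},{"dx":-0.8,"dy":-0.1,"dz":0,"twist":-4}]'
python3 -m pendant '[{"dx":0.2,"dy":0,"dz":0,"twist":0},{"dx":1,"dy":-0.2,"dz":0,"twist":0},{"dx":1.5,"dy":-0.5,"dz":0,"twist":0},{"dx":1.5,"dy":-0.5,"dz":-3,"twist":0},{"dx":1.5,"dy":-0.5,"dz":-6,"twist":0},{"dx":1.5,"dy":-0.5,"dz":-11,"twist":0},{"dx":1.5,"dy":-0.5,"dz":-16,"twist":0},{"dx":1.5,"dy":-0.5,"dz":-18,"twist":0},{"dx":1.5,"dy":-0.5,"dz":-18,"twist":0}]' | grep eef
python3 -c "
from h import *
report()
c=cam('wrist');P=cloud(c);save(c,'w5.png');np.savez('w5.npz',P=P,img=c['img']);print(ctrl.get_state()['time'])
"
```

```text
eef_pos: [0.4148, 0.1752, 0.0692]
contact_force: [-0.0, 0.9, -0.6]
eef_pos: [0.4359, 0.1402, 0.0691]
contact_force: [-0.2, 2.1, 0.6]
time: 13.58
eef_pos: [0.4421, 0.1343, 0.0693]
tcp_rot: [0.299, 0.954, -0.0, 0.0]
contact_force: [-1.0, 0.2, 0.3]
opening: -0.002
finger_force: 0.2
eef_pos: [0.4275, 0.1391, 0.2513]
red [0.4806 0.2124 0.1311] 198 -170.5
peg [0.62  0.153 0.089] -35.2 37
peg [0.591 0.315 0.089] 55.6 36
peg [0.427 0.287 0.09 ] 145.7 32
tool [0.4266 0.1389 0.2493] 145.3 [-0.2  0.2 -0.7]
14.8
```

View pics/w5.png

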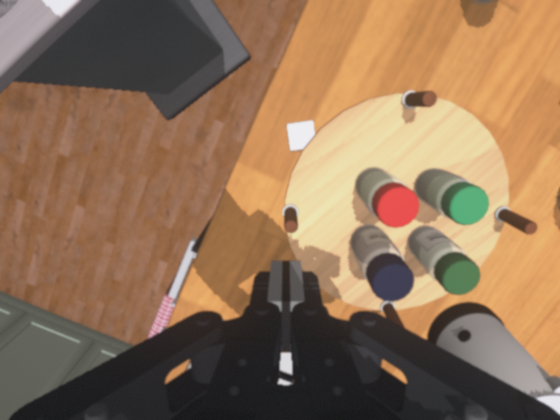

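The wrist view shows the pointer at (300,135), the red cap at (397,204), the pushed peg at (290,215) and the other pegs at (418,99), (517,220) and (392,315). All the jars are upright. Next I measure the remaining angle using this one image.

```bash
cat > meas.py <<'E'
from h import *
from scipy.optimize import least_squares
def meas(P,img):
    x,y,z=P[...,0],P[...,1],P[...,2];C=np.array([.5255,.22])
    rr=np.hypot(x-C[0],y-C[1])
    m=(rr>.1)&(rr<.135)&(z>.081)&(z<.095)
    n,l=cv2.connectedComponents(m.astype(np.uint8));pk=[]
    for k in range(1,n):
        if (l==k).sum()>20: 
            q=P[l==k][:,:2];pk.append(cv2.minEnclosingCircle(q.astype(np.float32))[0]);print((l==k).sum(),np.array(pk[-1]).round(4))
    pk=np.array(pk);a0=np.degrees(np.arctan2(*(pk-C).T[::-1]));
    ph=np.radians(np.round((a0-a0[0])/90)*90)
    def f(q): return (pk-q[:2]-.118*np.stack([np.cos(ph+q[2]),np.sin(ph+q[2])],1)).ravel()
    s=least_squares(f,[*C,np.radians(a0[0])]);C=s.x[:2];tray=np.degrees(s.x[2]);print('fit res mm',np.abs(s.fun).max()*1e3)
    rr=np.hypot(x-C[0],y-C[1])
    hsv=cv2.cvtColor(img,cv2.COLOR_RGB2HSV);ang=np.degrees(np.arctan2(y-C[1],x-C[0]))
    w=(hsv[...,1]<60)&(hsv[...,2]>170)&(rr<.165)&(rr>.12)&(abs((ang-198+180)%360-180)<15)&(z<.015)
    q=P[w][:,:2]-C;pa=np.degrees(np.arctan2(q[:,1].mean(),q[:,0].mean()))%360
    tip=rr[w].max();k=rr[w]>tip-.008;ta=np.degrees(np.arctan2(q[k,1].mean(),q[k,0].mean()))%360
    print('C',C.round(4),'ptr mean ang',pa.round(2),'tip ang',ta.round(2),'tip r',tip.round(4),w.sum())
    r=((hsv[...,0]<5)|(hsv[...,0]>174))&(hsv[...,1]>150)&(z>.12)&(rr<.08)
    if r.any(): q=cv2.minEnclosingCircle(P[r][:,:2].astype(np.float32))[0]-C;print('red ang',np.degrees(np.arctan2(q[1],q[0]))%360,np.hypot(*q))
    t=tray+45;t=t+90*np.round((pa-t)/90);print('tray x ang',t%360,'to go',pa-t)
    return C,t,pa
E
python3 - <<'E'
from meas import *
for n in('w5','top'):
    d=np.load(n+'.npz');print(n);meas(d['P'],d['img'])
c=cam('top');print('topnow');meas(cloud(c),c['img'])
E
```

```text
w5
222 [0.4296 0.2878]
172 [0.4578 0.1239]
191 [0.5938 0.3165]
fit res mm 0.3013015667133745
C [0.5259 0.2201] ptr mean ang 198.05 tip ang 198.08 tip r 0.1516 664
red ang 189.02499679573404 0.046313518873569944
tray x ang 189.8104626732076 to go 8.23484722729367
top
38 [0.6394 0.24  ]
37 [0.5448 0.105 ]
31 [0.5025 0.3343]
31 [0.4067 0.1983]
fit res mm 1.6883765549395857
C [0.5233 0.2194] ptr mean ang 198.3 tip ang 198.48 tip r 0.1493 126
red ang 55.17512528974061 0.04505036835450057
tray x ang 235.28819317354092 to go -36.987699968570155
topnow
37 [0.6199 0.1526]
33 [0.5912 0.3156]
30 [0.4267 0.2865]
fit res mm 0.7386317316235291
C [0.5234 0.2193] ptr mean ang 198.41 tip ang 198.53 tip r 0.1493 133
red ang 188.7537355039955 0.04419430446682143
tray x ang 190.16035683644066 to go 8.245620504734546
```

```bash
python3 -m pendant '[{"dx":0,"dy":0,"dz":5,"twist":0},{"dx":0,"dy":0,"dz":10,"twist":0},{"dx":0,"dy":0,"dz":14,"twist":0},{"dx":0,"dy":0,"dz":17,"twist":0},{"dx":0,"dy":0,"dz":18,"twist":0},{"dx":0,"dy":0,"dz":18,"twist":0},{"dx":-0.4,"dy":0.2,"dz":18,"twist":0},{"dx":-0.8,"dy":0.4,"dz":18,"twist":0},{"dx":-1.1,"dy":0.5,"dz":18,"twist":0},{"dx":-1.3,"dy":0.5,"dz":18,"twist":0}]' | grep eef
python3 -m pendant '[{"dx":-0.2,"dy":0,"dz":0,"twist":0},{"dx":-0.5,"dy":0,"dz":0,"twist":-1.5},{"dx":-0.8,"dy":-0.1,"dz":0,"twist":-3},{"dx":-1.1,"dy":-0.1,"dz":0,"twist":-4.5},{"dx":-1.4,"dy":-0.1,"dz":0,"twist":-6},{"dx":-1.7,"dy":-0.1,"dz":0,"twist":-7.3},{"dx":-1.9,"dy":-0.1,"dz":0,"twist":-8.3},{"dx":-1.9,"dy":-0.1,"dz":0,"twist":-8.3}]' | grep -E 'eef|contact'
python3 -m pendant '[{"dx":0.2,"dy":0,"dz":0,"twist":0},{"dx":1,"dy":-0.2,"dz":0,"twist":0},{"dx":1.5,"dy":-0.5,"dz":0,"twist":0},{"dx":1.5,"dy":-0.5,"dz":-3,"twist":0},{"dx":1.5,"dy":-0.5,"dz":-6,"twist":0},{"dx":1.5,"dy":-0.5,"dz":-11,"twist":0},{"dx":1.5,"dy":-0.5,"dz":-16,"twist":0},{"dx":1.5,"dy":-0.5,"dz":-18,"twist":0},{"dx":1.5,"dy":-0.5,"dz":-18,"twist":0}]' | grep eef
python3 - <<'E'
from meas import *
for n in('wrist','top'):
    c=cam(n);print(n);meas(cloud(c),c['img'])
E
```

```text
eef_pos: [0.4409, 0.1355, 0.0698]
eef_pos: [0.4558, 0.1238, 0.0694]
contact_force: [0.2, 0.6, 0.0]
eef_pos: [0.4405, 0.1263, 0.2513]
wrist
224 [0.4207 0.2735]
165 [0.4726 0.1154]
188 [0.5796 0.325 ]
26 [0.6281 0.1702]
fit res mm 2.533047119768386
C [0.5253 0.221 ] ptr mean ang 198.61 tip ang 198.83 tip r 0.1513 680
red ang 198.7120597067108 0.045977264965637546
tray x ang 198.23147496169506 to go 0.3791014477287433
top
31 [0.6291 0.1663]
35 [0.5765 0.3235]
32 [0.4177 0.2718]
fit res mm 0.6717886419881219
C [0.5235 0.2187] ptr mean ang 198.03 tip ang 198.31 tip r 0.1494 130
red ang 197.33991269066337 0.04459218111688528
tray x ang 198.36855229908247 to go -0.34338612038547467
```

The pointer and tray now agree to about 0.4°. I withdraw clear and take a last look.

```bash
python3 -m pendant '[{"dx":-2,"dy":-3,"dz":0,"twist":0},{"dx":-5,"dy":-7,"dz":0,"twist":0},{"dx":-8,"dy":-11,"dz":0,"twist":0},{"dx":-11,"dy":-15,"dz":0,"twist":0},{"dx":-12,"dy":-17,"dz":0,"twist":0},{"dx":-12,"dy":-17,"dz":0,"twist":0},{"dx":-12,"dy":-17,"dz":0,"twist":0},{"dx":-12,"dy":-17,"dz":0,"twist":0}]'
python3 - <<'E'
from meas import *
c=cam('top');meas(cloud(c),c['img']);save(c,'tf.png',(160,80,440,290),2.5)
E
```

```text
time: 19.32
eef_pos: [0.4712, -0.0785, 0.2487]
tcp_rot: [0.228, 0.974, 0.0, -0.001]
contact_force: [1.1, -0.1, 0.5]
opening: 0.003
finger_force: 0.0
30 [0.6295 0.1671]
35 [0.5762 0.3245]
32 [0.4704 0.1159]
32 [0.4178 0.2716]
fit res mm 1.6457642612250218
C [0.5235 0.2198] ptr mean ang 198.48 tip ang 198.55 tip r 0.1495 129
red ang 197.99790943544787 0.04456155861019608
tray x ang 198.42393689860677 to go 0.053480842146598206
```

View pics/tf.png

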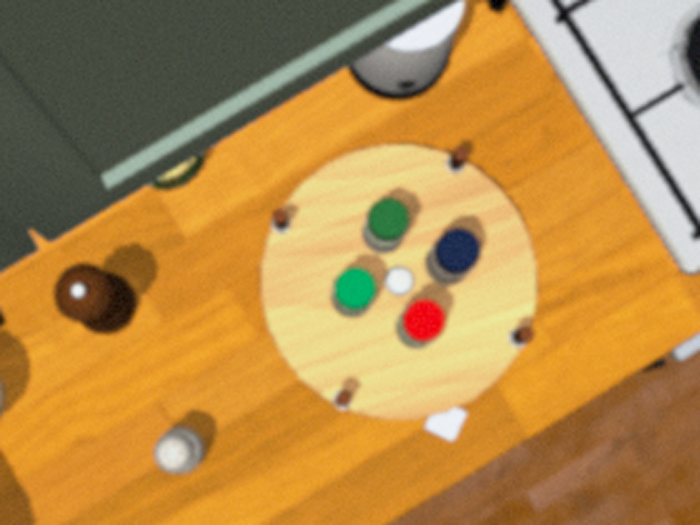

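The final crop shows the red cap at (423,320), in line between the hub at (399,281) and the pointer at (447,423). Everything is upright and the arm is clear.

```bash
python3 -c "
from plant import ctrl
print(ctrl.sign_off())"
```

```text
the job is handed in; nothing more can be done
None
```

The red-capped jar now stands at the front, within about 0.4° of the white pointer; the arm is clear, all jars are upright, and the job was handed in at about 19 s of the 64 s allowed.

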